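# Hold the turnover flap at its balance point

### The job

Free the flap of the turnover fixture by turning its orange wing knob clockwise (seen from above) as far as it goes. Then swing the flap, which has a red handle bar, up and away from its rests to its over-centre balance point, where it would fall neither forward nor back (the red pointer on the hinge stands at the yellow mark), without letting it go over to the far side, and finish while still holding it there, at rest, in the fingers. Leave the tape roll and the wooden block where they lie.

Things in the scene. Friction and masses are not known exactly. Their poses are not given: they have to be found in the camera images.
- fixture: Fixed fixture. Origin on the table under the middle of the hinge line, which is 60 mm up, parallel to its y axis. The flap lies towards its -x and swings up and over towards +x. Dark base plate x -155 to 80, y -150 to 150, 12 mm thick; blue hinge cheeks 78 mm high; rear stop posts 105 mm. On the -y cheek a white disc has a yellow mark at the balance angle; the flap's red pointer turns over it.
- hinge (a joint): Flap angle, rad: 0 = level on its rests (start), grows as lifted, 1.57 = board upright, stop at 2.4. Plywood board 135 x 160 x 12 mm, 12 to 147 mm out from the hinge, with a steel lattice bracket 64 mm high on top, so it balances before upright, at 1.27 rad. About 0.55 kg, varies by a fifth; free hinge: it falls either way if let go. The clamp tongue locks it down.
- handle_bar (a point): Middle of the red handle bar, on its axis. Round bar 14 mm thick, 120 mm between its side arms, parallel to the hinge, 200 mm out from it; 53 mm from bar axis to board edge. In fixture coordinates x = -0.2 cos(hinge), y = 0, z = 0.06 + 0.2 sin(hinge): 60 mm above the table at the start. The bar may turn between the pads. Axes of the flap: y along the bar, -x outward from the hinge.
- flap: The flap: plywood board, lattice bracket and, rigidly on its free edge, a red handle with two 10 mm steel arms. Its origin lies on the hinge line, midway along it; axes as handle_bar.
- clamp (a joint): Angle of wing knob and its clamp tongue, rad: 0 = steel tongue points to fixture -y over the flap's edge (locked); grows clockwise seen from above; 1.45 = end stop, tongue points to fixture -x beside the flap (free; clear of the flap from about 1.1). Starts at 0 to 0.15. Light friction (0.05 N m), stays where it is left.
- clamp_grip (a point): Grip point of the orange wing knob, on its vertical axis, 104 mm above the table, at fixture x -85, y 115 mm. Wing 48 long, 14 wide, 28 mm high (88 to 116 above the table); long side along its own y and the tongue (tongue 68 to 76 above the table); pinch it across its width, along its x. Its axes are the fixture's turned by minus the joint angle about z.
- tape: Bystander: yellow tape roll lying flat, 96 mm across, 24 mm high; origin under its centre.
- block: Bystander: wooden block 75 x 50 x 35 mm; origin under its centre.

How it is judged:
By the outcome, as a careful person would: the job done as asked, in the order asked, and still so for the second after the job is handed in, while the arm keeps its last pose, push and grip.
It also fails if it takes over 58 s, if anything falls off the work surface, if the arm or the gripper's body presses on something with over 40 N, if the wrist force passes 120 N, or if a joint passes its speed limit or range.

### The arm

A 6-joint arm with a two-finger parallel gripper is mounted at the origin on the work surface. World frame = base frame: x ahead of the robot, y to its left, z up, the work surface at z = 0. Lengths are in mm, angles in rad, forces in N, time in s.
With the tool pointing down it reaches from about 350 to 875 mm from the base axis. Payload 4.2 kg.
Tool frame: the origin (TCP) lies at the very end of the fingers, on their centre line; the grasp point (between the pads) lies 19 mm behind it (arm.grip_point_offset is the distance from the TCP to the grasp point, in mm); z points along the fingers, y is the direction in which the jaws open and shut (so a half turn about z gives the same grasp; the last joint's range is limited). The gripper opens to 85 mm and grips with 20 to 120 N. Pads are 22 mm wide; open, the fingers measure 114 mm over their backs; the gripper's body (76 mm by 85 mm) begins 54 mm behind the grasp point. The pads swing forward as they close: fully open they stand 13 mm farther back than shut.
Start: joints at [-1.046, 0.385, 0.008, 0, -1.194, -0.259], TCP at [164.192, -603.026, 231.312] pointing down, gripper open.
Joint ranges: [-3.14, 3.14], [-1.21, 2.06], [-1.07, 1.41], [-3.16, 2.05], [-2.99, -0.16], [-3.1, 3.1]. Speed limits (rad/s): [2.79, 2.79, 3.14, 3.14, 3.14, 3.14].

### API

Orientations are given as a unit quaternion [x, y, z, w].
In Python, from bench import arm gives the robot as it stands.
- The arm moves only by the tool drive_tool, never from a script. Its argument "steps" is a list of rows, each a list of 5 numbers: the shift along the tool's x, y, z in m, then the turn about the tool's z in degrees, then the finger opening in m, from 0 to 0.0854. A call has 1 to 20 rows; each row shifts and turns the commanded pose from where the row before left it, along the tool's axes as they then stand; what a row does not reach is not made up. A row lasts 1/10 s, in which the tool goes at most 50 mm and 8.59 degrees, less where a joint would pass 70% of its speed; a pose out of reach is approached as far as the arm can. A call is refused whole if a number of a shift passes 0.05 or a number of a turn 8.59, either way. A call with a gripper value outside its range is refused whole. The fingers move at their own pace and stop on an object; the grip force is fixed at half the most. Time passes only in rows, so rows that do not move let the fingers close. It gives the time, the measured TCP pose, the force and the opening at its end, in the units of the state.
- arm.read_state(): the state, without advancing time (a new reading comes with each control period).
- arm.get_image(name): name is "scene" or "top" or "wrist"; returns (picture, depth): 400x640x3 uint8, blue, green, red; 400x640 float32, mm along the optical axis (not along the pixel's ray), 0 where there is no reading.
- arm.camera_params(name): a dict with "K" (3x3 intrinsics, pixels), "world_to_cam" (4x4, takes a point from world to camera coordinates); the wrist camera has in their place "mount" (4x4, takes a point from camera to tool coordinates, whose origin is the TCP and whose axes are the flange's). Camera axes: x right, y up, looking along -z (the intrinsics and any distortion apply to the point x, -y, -z); pixel columns grow to the right and rows downward; lengths in mm; the calibration is good to about 2 mm. The wrist camera is an equidistant fisheye: a pixel r from the principal point sees the ray r / f radians off the axis. A picture is of the moment at which its call begins: read the wrist's pose just before it. camera_params takes no time and is no camera call.
- arm.job_done(): hands the job in, once; it reports no verdict.
The state is a dict: "clock": time; "joints": joint angles; "joint_vel": joint speeds; "joint_efforts": joint torques, N m; "position": TCP position; "ee_rot": TCP orientation; "contact_force": force on the tool from outside, world axes, zero at the start; "wrist_torque": the same for the moment, N m; "gripper_width": finger opening in mm.
Only numpy, scipy, OpenCV 4.12 (cv2) and the standard library are available. Lean on these libraries where they do the work, as an engineer would, in place of code of your own. Each camera call takes 0.05 s, during which the arm holds its last target.

## Working session

There is one attempt and no reset: what is moved stays moved. The work goes in short steps, Python scripts to look and compute and a tool call to move; the robot and the scene stay as the last step left them, time stands still between calls to the robot, and variables do not carry over. Pictures are saved under pics/ and viewed, and the job is handed in when it is done.

Besides the shell and the picture viewer there is one more tool, called after "Call:" in YAML: its name, and indented under it one key for each argument. drive_tool: Moves the arm, as the interface text tells. Its arguments: {"type":"object","properties":{"steps":{"type":"array"}},"required":["steps"]}

```bash
mkdir -p pics; ls; python3 - <<'E'
from bench import arm
import cv2,numpy as np
print(arm.read_state())
for n in("scene","top"):
    im,d=arm.get_image(n); cv2.imwrite(f"pics/{n}0.png",im); np.save(f"pics/{n}0.npy",d)
    print(n,arm.camera_params(n))
print(arm.camera_params("wrist"))
E
```

```text
pics
{'clock': 0.0, 'joints': array([-1.04639487e+00,  3.85546913e-01,  6.64306181e-03, -4.95018671e-04,
       -1.19399666e+00, -2.58635270e-01]), 'joint_vel': array([ 0.00037907, -0.00187155, -0.00065127, -0.00032672,  0.00209755,
       -0.00083523]), 'joint_efforts': array([-9.57484008e-04, -3.92290521e+01,  1.88405210e+01,  4.18633237e+00,
       -4.65627600e-03, -2.01936942e-06]), 'position': array([ 164.04449169, -602.49008722,  230.23473715]), 'ee_rot': array([-1.32401783e-01,  9.91195545e-01,  1.06026552e-03, -1.88827791e-04]), 'contact_force': array([-0.74049991,  0.70618971, -1.48538696]), 'wrist_torque': array([0.01793805, 0.00258596, 0.04527328]), 'gripper_width': 85.27543268443311}
scene {'K': array([[519.26758616,   0.        , 320.44741589],
       [  0.        , 519.26758616, 196.82962345],
       [  0.        ,   0.        ,   1.        ]]), 'world_to_cam': array([[-8.59056998e-01,  5.11658349e-01, -1.50601382e-02,
         4.59286769e+02],
       [-3.68990135e-01, -5.98594141e-01,  7.11007268e-01,
         1.40197935e+02],
       [ 3.54777894e-01,  6.16352812e-01, 
[... 464 characters left out ...]
5.19508342e+02],
       [-1.34036200e-01, -3.92013931e-03,  9.90968683e-01,
        -9.79844207e+02],
       [ 0.00000000e+00,  0.00000000e+00,  0.00000000e+00,
         1.00000000e+00]])}
{'K': array([[309.70691629,   0.        , 315.71095715],
       [  0.        , 309.70691629, 197.46504558],
       [  0.        ,   0.        ,   1.        ]]), 'mount': array([[-7.93248938e-04,  9.51797846e-01,  3.06725008e-01,
         7.96158549e+01],
       [ 9.99999668e-01,  6.97653136e-04,  4.21302204e-04,
         4.47654352e-01],
       [ 1.87006866e-04,  3.06725240e-01, -9.51798084e-01,
        -1.41613059e+02],
       [ 0.00000000e+00,  0.00000000e+00,  0.00000000e+00,
         1.00000000e+00]])}
```

View pics/scene0.png

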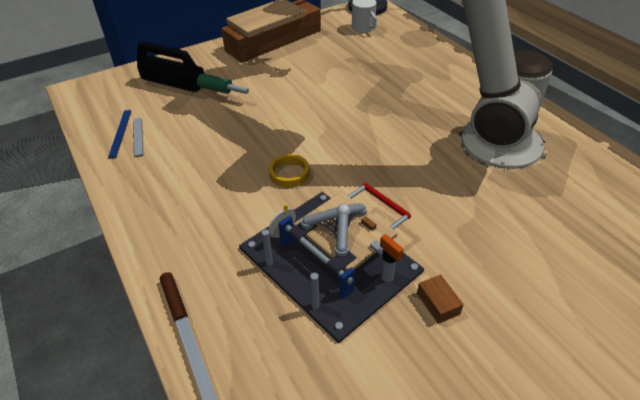

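View pics/top0.png

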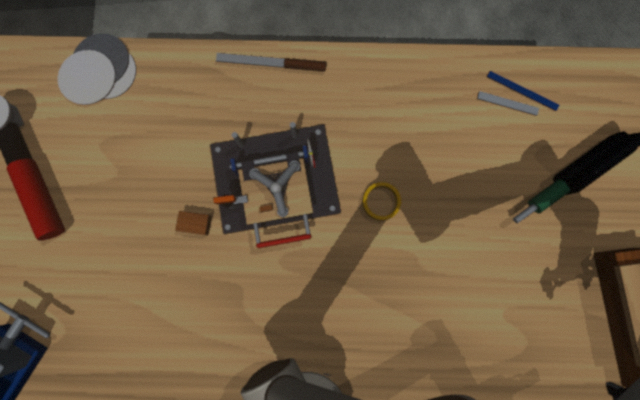

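The scene view shows the red bar at about (388,200), the orange knob at (391,247) and the tape at (289,170). In the top view the bar runs (258,246)–(310,237), the knob is at (224,199), the block at (193,222) and the tape at (381,201). Next I'll turn these pixels into positions.

```bash
cat > h.py <<'E'
import numpy as np,cv2
from bench import arm
def ray(n,u,v):
    p=arm.camera_params(n);K=p["K"];M=p["world_to_cam"]
    d=np.array([(u-K[0,2])/K[0,0],-(v-K[1,2])/K[1,1],-1.])
    R=M[:3,:3];o=-R.T@M[:3,3];d=R.T@d
    return o,d/np.linalg.norm(d)
def onz(n,u,v,z):
    o,d=ray(n,u,v);return o+d*(z-o[2])/d[2]
def tri(a,b):
    (o1,d1),(o2,d2)=a,b
    A=np.stack([d1,-d2],1);s=np.linalg.lstsq(A,o2-o1,rcond=None)[0]
    p,q=o1+d1*s[0],o2+d2*s[1];return (p+q)/2,np.linalg.norm(p-q)
def mask(im,kind):
    h=cv2.cvtColor(im,cv2.COLOR_BGR2HSV);H,S,V=cv2.split(h)
    if kind=="red": return (((H<5)|(H>174))&(S>190)&(V>70)).astype(np.uint8)
    if kind=="orange": return ((H>=5)&(H<14)&(S>200)&(V>110)).astype(np.uint8)
    if kind=="blue": return ((H>100)&(H<125)&(S>150)&(V>40)).astype(np.uint8)
    if kind=="yellow": return ((H>=20)&(H<32)&(S>190)&(V>80)).astype(np.uint8)
def comps(m,a=8):
    n,l,s,c=cv2.connectedComponentsWithStats(m)
    out=[]
    for i in range(1,n):
        if s[i,4]>=a:
            ys,xs=np.where(l==i);r=cv2.minAreaRect(np.stack([xs,ys],1).astype(np.float32))
            out.append((s[i,4],c[i].round(1),np.round(r[0],1),np.round(r[1],1),round(r[2],1)))
    return out
E
python3 - <<'E'
from h import *
for n in("scene","top"):
    im=cv2.imread(f"pics/{n}0.png")
    for k in("red","orange","blue","yellow"):
        for c in comps(mask(im,k)): 
            if 150<c[1][0]<460 and 100<c[1][1]<320: print(n,k,c, onz(n,*c[1],{"red":60,"orange":104,"blue":70,"yellow":24}[k]).round(0))
E
```

```text
scene red (np.int32(264), array([385.6, 199.8]), array([386.5, 200.5]), array([55.8,  5.3]), 35.4) [411.  62.  60.]
scene orange (np.int32(129), array([391.9, 243.3]), array([392.1, 243.4]), array([23.7,  5.4]), 39.8) [496. 194. 104.]
scene blue (np.int32(214), array([284.6, 229.8]), array([286. , 230.9]), array([27.6, 13. ]), 85.2) [636.  34.  70.]
scene blue (np.int32(294), array([346.2, 282.9]), array([347. , 282.5]), array([29., 14.]), 90.0) [601. 204.  70.]
scene yellow (np.int32(526), array([288.3, 170.9]), array([288.5, 170. ]), array([32., 39.]), 90.0) [ 525. -162.   24.]
scene yellow (np.int32(10), array([285.3, 206.9]), array([285.4, 207. ]), array([1.9, 4.1]), 18.4) [586. -62.  24.]
top red (np.int32(183), array([283.3, 240.4]), array([283.1, 240.5]), array([ 3.7, 53. ]), 79.7) [411.  61.  60.]
top orange (np.int32(95), array([223.4, 198.8]), array([223.4, 198.7]), array([ 4.9, 19.2]), 81.9) [502. 199. 104.]
top yellow (np.int32(305), array([380.8, 200.1]), array([381.8, 200.3]), array([36.8, 36.1]), 45.0) [ 518. -176.   24.]
```

```bash
python3 - <<'E'
from h import *
from math import *
ys=[];B=[]
for n in("scene","top"):
    im=cv2.imread(f"pics/{n}0.png")
    for k,z in(("red",60),("orange",104)):
        m=mask(im,k);c=[c for c in comps(m) if 150<c[1][0]<460 and 100<c[1][1]<320][0]
        yy,xx=np.where(m);s=np.hypot(xx-c[1][0],yy-c[1][1])<40
        vx,vy,x0,y0=cv2.fitLine(np.stack([xx[s],yy[s]],1).astype(np.float32),2,0,.01,.01).ravel()
        P=onz(n,x0-15*vx,y0-15*vy,z if k=="red" else 116);Q=onz(n,x0+15*vx,y0+15*vy,z if k=="red" else 116)
        d=Q-P
        if d[1]<0:d=-d
        print(n,k,"yaw deg",degrees(atan2(-d[0],d[1])))
        L=c[3].max();E=[onz(n,c[2][0]+t*vx*L/2,c[2][1]+t*vy*L/2,z) for t in(-1,1)]
        print(" ends",[e.round(1) for e in E],np.linalg.norm(E[1]-E[0]).round(1))
print(tri(ray("scene",386.5,200.5),ray("top",283.1,240.5)))
print(tri(ray("scene",392.1,243.4),ray("top",223.4,198.7)))
E
python3 - <<'E'
import cv2
a=cv2.imread('pics/scene0.png')[150:350,220:480];b=cv2.imread('pics/top0.png')[110:260,170:410]
cv2.imwrite('pics/sc.png',cv2.resize(a,None,fx=3,fy=3,interpolation=2));cv2.imwrite('pics/tc.png',cv2.resize(b,None,fx=3.3,fy=3.3,interpolation=2))
E
```

```text
scene red yaw deg 11.316126300126452
 ends [array([424.2,  -0.7,  60. ]), array([398.7, 126.6,  60. ])] 129.9
scene orange yaw deg 8.728467448247553
 ends [array([499.7, 170.6, 104. ]), array([492.5, 217. , 104. ])] 46.9
top red yaw deg 11.633763867990275
 ends [array([398.5, 123.1,  60. ]), array([4.238e+02, 1.000e-01, 6.000e+01])] 125.6
top orange yaw deg 8.769637914699306
 ends [array([499. , 220.3, 104. ]), array([505.7, 176.9, 104. ])] 44.0
(array([410.32773405,  62.51615877,  57.63469765]), np.float64(2.1350657843777925))
(array([500.68577681, 197.73181364, 110.66423735]), np.float64(2.036764906373404))
```

View pics/sc.png

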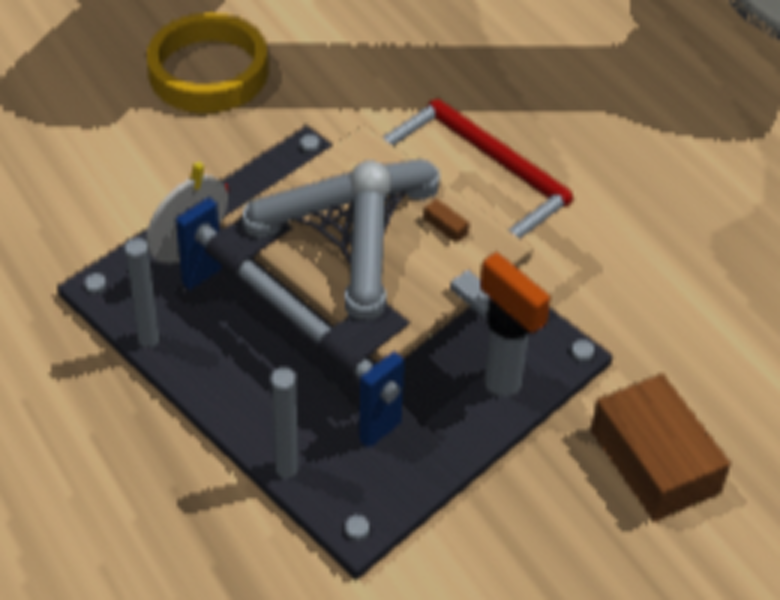

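View pics/tc.png

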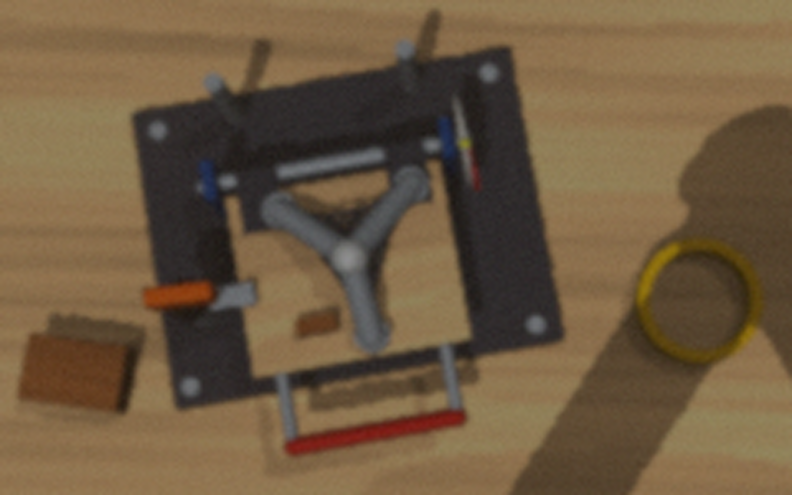

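Bar at (410.7, 62, 60), fixture yaw about 11.4°, so its origin is at about (606.7, 101.7). The knob predicted from that is (500.6, 197.5), and it triangulates to (500.7, 197.7), which agrees. The wing stands at yaw 8.75°, so the clamp angle is about 0.047. I'll move above the knob.

Call:
drive_tool:
  steps:
    - [-0.0267,0.0342,0,0,0.05]
    - [-0.0267,0.0342,0,0,0.05]
    - [-0.0267,0.0342,0,0,0.05]
    - [-0.0267,0.0342,0,0,0.05]
    - [-0.0267,0.0342,0,0,0.05]
    - [-0.0267,0.0342,0,0,0.05]
    - [-0.0267,0.0342,0,0,0.05]
    - [-0.0267,0.0342,0,0,0.05]
    - [-0.0267,0.0342,0,0,0.05]
    - [-0.0267,0.0342,0,0,0.05]
    - [-0.0267,0.0342,0,0,0.05]
    - [-0.0267,0.0342,0,0,0.05]
    - [-0.0267,0.0342,0,0,0.05]
    - [-0.0267,0.0342,0,0,0.05]
    - [-0.0267,0.0342,0,0,0.05]
    - [-0.0267,0.0342,0,0,0.05]
    - [-0.0267,0.0342,0,0,0.05]
    - [-0.0267,0.0342,0,0,0.05]
    - [-0.0267,0.0342,0,0,0.05]
    - [-0.0267,0.0342,0,0,0.05]

```text
clock: 2.1
position: [499.9, 198.9, 230.9]
ee_rot: [-0.133, 0.991, -0.0, -0.0]
contact_force: [0.6, 0.2, -0.4]
gripper_width: 50.2
```

Call:
drive_tool:
  steps:
    - [0,0,0,-8.35,0.05]
    - [0,0,0,-8.35,0.05]
    - [0,0,0,-8.35,0.05]
    - [0,0,0,-8.35,0.05]
    - [0,0,0,-8.35,0.05]
    - [0,0,0,-8.35,0.05]
    - [0,0,0,-8.35,0.05]
    - [0,0,0,-8.35,0.05]
    - [0,0,0,-8.35,0.05]
    - [0,0,0,-8.35,0.05]
    - [0,0,0,0,0.05]
    - [0,0,0,0,0.05]

```text
clock: 3.3
position: [499.6, 197.1, 231.0]
ee_rot: [0.758, -0.652, -0.0, 0.0]
contact_force: [0.3, 0.0, 0.0]
gripper_width: 50.3
```

```bash
cat >> h.py <<'E'
from scipy.spatial.transform import Rotation as Ro
def st():
    s=arm.read_state();R=Ro.from_quat(s["ee_rot"]).as_matrix()
    print("t",s["clock"],"p",s["position"].round(1),"head_y",np.degrees(np.arctan2(R[1,1],R[0,1])).round(2),"j",s["joints"].round(2),"F",s["contact_force"].round(1),"T",s["wrist_torque"].round(2),"w",round(s["gripper_width"],1))
    return s,R
def to(P):
    s,R=st();print("tool shift mm",(R.T@(np.array(P)-s["position"])).round(1))
E
python3 - <<'E'
from h import *
to([500.7,197.7,85])
im,d=arm.get_image("wrist");cv2.imwrite("pics/w1.png",im)
E
```

```text
t 3.3 p [499.6 197.1 231. ] head_y -171.45 j [ 0.68  0.24 -0.21 -0.   -1.13 -0.53] F [0.3 0.  0. ] T [ 0.01 -0.01  0.02] w 50.3
tool shift mm [ -0.4  -1.3 146. ]
```

View pics/w1.png

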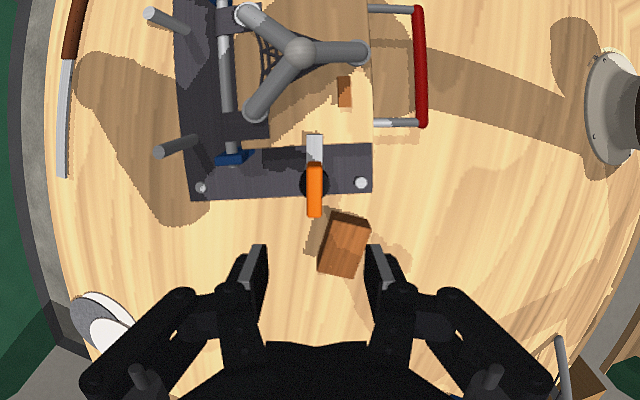

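The wrist view shows the knob at about (314,190) on the fingers' centre column. I'll check its position with the fisheye before going down.

```bash
cat >> h.py <<'E'
def wray(s,u,v):
    p=arm.camera_params("wrist");K=p["K"];M=p["mount"];R=Ro.from_quat(s["ee_rot"]).as_matrix()
    a=(u-K[0,2])/K[0,0];b=(v-K[1,2])/K[1,1];r=np.hypot(a,b)+1e-9
    d=np.array([np.sin(r)*a/r,-np.sin(r)*b/r,-np.cos(r)])
    return s["position"]+R@M[:3,3],R@M[:3,:3]@d
def wz(s,u,v,z):
    o,d=wray(s,u,v);return o+d*(z-o[2])/d[2]
E
python3 - <<'E'
from h import *
s=arm.read_state();im=cv2.imread("pics/w1.png")
for k,z in(("orange",116),("red",60)):
    for c in comps(mask(im,k),60): print(k,c,wz(s,*c[2],z).round(1))
E
```

```text
orange (np.int32(511), array([312.8, 190.4]), array([314., 191.]), array([50., 16.]), 90.0) [500.3 195.7 116. ]
red (np.int32(1423), array([419.9,  65.9]), array([420.,  66.]), array([122.3,  12.9]), 87.7) [410.6  63.6  60. ]
```

The wrist view gives knob (500.3, 195.7) and bar (410.6, 63.6), so all three views agree. I'll descend and pinch.

Call:
drive_tool:
  steps:
    - [0,-0.001,0.03,0,0.05]
    - [0,0,0.036,0,0.05]
    - [0,0,0.036,0,0.05]
    - [0,0,0.03,0,0.05]
    - [0,0,0.014,0,0.05]
    - [0,0,0,0,0.0]
    - [0,0,0,0,0.0]
    - [0,0,0,0,0.0]
    - [0,0,0,0,0.0]
    - [0,0,0,0,0.0]
    - [0,0,0,0,0.0]

```text
clock: 4.45
position: [501.1, 197.3, 85.2]
ee_rot: [0.759, -0.652, 0.0, -0.001]
contact_force: [4.8, -2.1, -11.6]
gripper_width: 25.9
```

```bash
python3 - <<'E'
from h import *
to([500.5,197,85])
im,d=arm.get_image("wrist");cv2.imwrite("pics/w2.png",im)
E
```

```text
t 4.45 p [501.1 197.3  85.2] head_y -171.32 j [ 0.68  0.39 -0.4   0.   -0.78 -0.52] F [  4.8  -2.1 -11.6] T [-0.44 -1.45  0.04] w 25.9
tool shift mm [0.2 0.7 0.2]
```

View pics/w2.png

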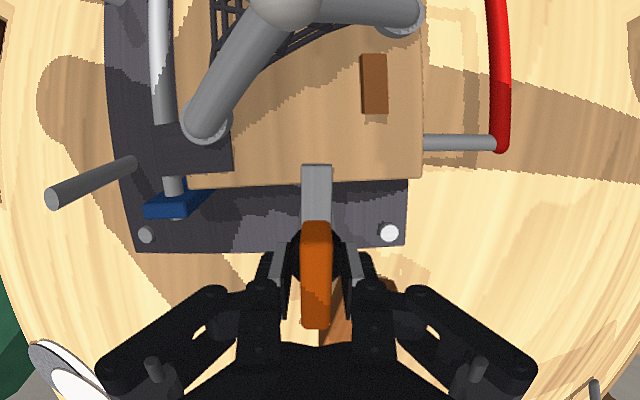

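Opening stopped at 25.9 mm with force on the wrist. The tips are probably on the black collar under the wing, so I'll open, rise 7 mm and close again.

Call:
drive_tool:
  steps:
    - [0,0,0,0,0.05]
    - [0,0,0,0,0.05]
    - [0,0,0,0,0.05]
    - [0,0,-0.007,0,0.05]
    - [0,0,0,0,0.05]
    - [0,0,0,0,0.0]
    - [0,0,0,0,0.0]
    - [0,0,0,0,0.0]
    - [0,0,0,0,0.0]
    - [0,0,0,0,0.0]
    - [0,0,0,0,0.0]
    - [0,0,0,0,0.0]

```text
clock: 5.7
position: [501.1, 197.5, 92.5]
ee_rot: [0.759, -0.651, 0.0, -0.0]
contact_force: [2.2, -1.2, 2.2]
gripper_width: 12.8
```

```bash
python3 - <<'E'
from h import *
to([500.5,197,92])
E
```

```text
t 5.7 p [501.1 197.5  92.5] head_y -171.26 j [ 0.68  0.38 -0.39  0.   -0.8  -0.52] F [ 2.2 -1.2  2.2] T [-0.19 -0.41 -0.04] w 12.8
tool shift mm [0.4 0.7 0.5]
```

Call:
drive_tool:
  steps:
    - [0,0,0,5,0.0]
    - [0,0,0,8,0.0]
    - [0,0,0,8,0.0]
    - [0,0,0,8,0.0]
    - [0,0,0,8,0.0]
    - [0,0,0,8,0.0]
    - [0,0,0,8,0.0]
    - [0,0,0,8,0.0]
    - [0,0,0,8,0.0]
    - [0,0,0,6,0.0]
    - [0,0,0,0,0.0]
    - [0,0,0,0,0.0]

```text
clock: 6.9
position: [500.9, 197.7, 92.5]
ee_rot: [-0.207, 0.978, 0.0, 0.0]
contact_force: [0.9, 0.2, 3.5]
gripper_width: 12.8
```

```bash
python3 - <<'E'
from h import *
st()
im,d=arm.get_image("wrist");cv2.imwrite("pics/w3.png",im)
E
```

```text
t 6.9 p [500.9 197.7  92.5] head_y 113.85 j [ 0.68  0.38 -0.39 -0.   -0.8  -1.83] F [0.9 0.2 3.5] T [ 0.3   0.03 -0.03] w 12.8
```

View pics/w3.png

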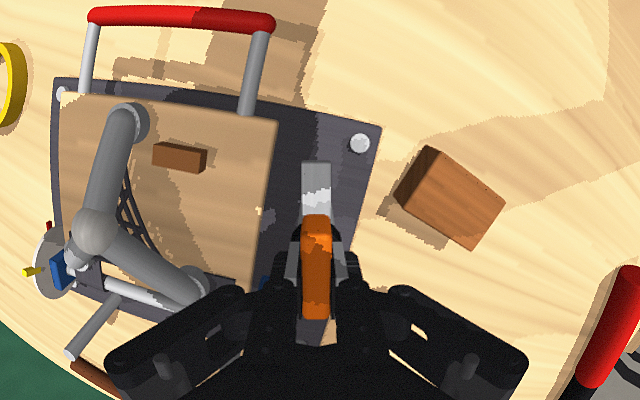

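The tongue now points to -x beside the flap. I'll press gently on to the end stop.

Call:
drive_tool:
  steps:
    - [0,0,0,2,0.0]
    - [0,0,0,2,0.0]
    - [0,0,0,1,0.0]
    - [0,0,0,1,0.0]
    - [0,0,0,1,0.0]
    - [0,0,0,0,0.0]
    - [0,0,0,0,0.0]

```text
clock: 7.65
position: [500.9, 197.7, 92.5]
ee_rot: [-0.147, 0.989, 0.0, 0.0]
contact_force: [-0.8, 2.5, 4.7]
gripper_width: 12.6
```

```bash
python3 - <<'E'
from h import *
st()
E
```

```text
t 7.65 p [500.9 197.7  92.5] head_y 106.85 j [ 0.68  0.38 -0.39  0.   -0.8  -1.95] F [-0.8  2.5  4.7] T [0.73 0.33 0.86] w 12.6
```

Call:
drive_tool:
  steps:
    - [0,0,0,1,0.0]
    - [0,0,0,0,0.0]
    - [0,0,0,0,0.0]

```text
clock: 7.95
position: [500.9, 197.7, 92.6]
ee_rot: [-0.138, 0.99, -0.0, 0.0]
contact_force: [-1.6, 2.0, 5.4]
gripper_width: 13.0
```

```bash
python3 - <<'E'
from h import *
st()
im,d=arm.get_image("wrist");cv2.imwrite("pics/w4.png",im)
E
```

```text
t 7.95 p [500.9 197.7  92.6] head_y 105.85 j [ 0.68  0.38 -0.39  0.   -0.8  -1.97] F [-1.6  2.   5.4] T [0.8  0.37 1.25] w 13.0
```

Torque rises 0.86 → 1.25 N m per degree at the predicted angle, so the knob is on its stop. I'll release it and rise.

Call:
drive_tool:
  steps:
    - [0,0,0,0,0.04]
    - [0,0,0,0,0.04]
    - [0,0,0,0,0.04]
    - [0,0,0,0,0.04]
    - [0,0,-0.02,0,0.04]
    - [0,0,-0.04,0,0.04]
    - [0,0,-0.04,0,0.04]
    - [0,0,-0.02,0,0.04]
    - [0,0,0,-8.55,0.04]
    - [0,0,0,-8.55,0.04]
    - [0,0,0,-8.55,0.04]
    - [0,0,0,-8.55,0.04]
    - [0,0,0,-8.55,0.04]
    - [0,0,0,-8.55,0.04]
    - [0,0,0,-8.55,0.04]
    - [0,0,0,-8.55,0.04]
    - [0,0,0,-8.55,0.04]
    - [0,0,0,-8.55,0.04]

```text
clock: 9.8
position: [500.5, 197.1, 212.0]
ee_rot: [0.775, -0.633, -0.0, 0.0]
contact_force: [-0.1, 0.6, -0.1]
gripper_width: 40.2
```

```bash
python3 - <<'E'
from h import *
s,R=st()
im,d=arm.get_image("wrist");cv2.imwrite("pics/w5.png",im)
for k,z in(("orange",116),("red",60)):
    for c in comps(mask(im,k),60): print(k,c,wz(s,*c[2],z).round(1))
im,d=arm.get_image("top")
for c in comps(mask(im,"orange"),8): print(c,onz("top",*c[2],104).round(1))
to([410.7,62.3,60-19])
E
```

```text
t 9.8 p [500.5 197.1 212. ] head_y -168.48 j [ 0.68  0.25 -0.24 -0.   -1.08 -0.48] F [-0.1  0.6 -0.1] T [-0.05  0.05 -0.06] w 40.2
orange (np.int32(516), array([311.2, 198. ]), array([314.8, 198.2]), array([16.7, 57.3]), 83.4) [500.5 195.9 116. ]
red (np.int32(1588), array([432.6,  70.4]), array([432.4,  70.5]), array([ 13.7, 129. ]), 0.6) [410.9  63.5  60. ]
(np.int32(97), array([223.2, 198.9]), array([223.1, 198.9]), array([19.6,  4.9]), 74.7) [501.8 199.3 104. ]
t 9.9 p [500.6 197.1 212. ] head_y -168.83 j [ 0.68  0.25 -0.24 -0.   -1.08 -0.48] F [-0.  -0.  -0.5] T [-0.04  0.   -0.03] w 39.9
tool shift mm [114.8 114.1 171.1]
```

View pics/w5.png

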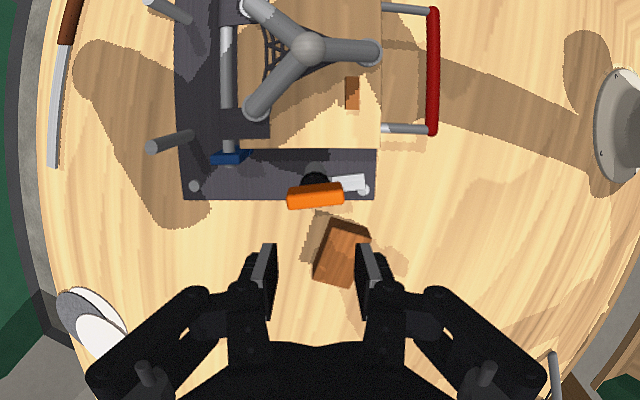

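The wing lies across, tongue at (348,184) beside the flap, so the clamp is free. I'll go to the bar, descend and close.

Call:
drive_tool:
  steps:
    - [0.02,0.02,0,0,0.04]
    - [0.03,0.03,0,0,0.04]
    - [0.03,0.03,0,0,0.04]
    - [0.025,0.024,0,0,0.04]
    - [0.01,0.01,0.02,0,0.04]
    - [0,0,0.04,0,0.04]
    - [0,0,0.04,0,0.04]
    - [0,0,0.04,0,0.04]
    - [0,0,0.02,0,0.04]
    - [0,0,0.011,0,0.04]
    - [0,0,0,0,0.04]

```text
clock: 11.0
position: [410.2, 61.7, 39.9]
ee_rot: [0.772, -0.636, -0.001, 0.002]
contact_force: [-0.0, -0.2, -0.2]
gripper_width: 40.2
```

```bash
python3 - <<'E'
from h import *
to([410.7,62.3,60-19])
im,d=arm.get_image("wrist");cv2.imwrite("pics/w6.png",im)
E
```

```text
t 11.0 p [410.2  61.7  39.9] head_y -168.97 j [ 0.54  0.3  -0.73 -0.   -0.54 -0.35] F [-0.  -0.2 -0.2] T [-0.01  0.02  0.03] w 40.2
tool shift mm [-0.5 -0.6 -1.1]
```

View pics/w6.png

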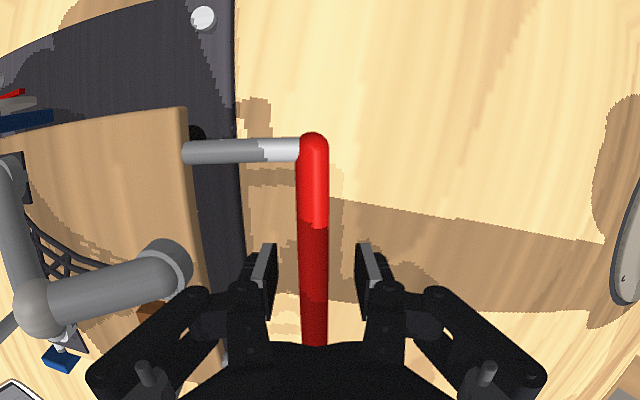

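The bar runs between the pads along column 313 with clearance on both sides. I'll close.

Call:
drive_tool:
  steps:
    - [0,0,0,0,0.0]
    - [0,0,0,0,0.0]
    - [0,0,0,0,0.0]
    - [0,0,0,0,0.0]
    - [0,0,0,0,0.0]
    - [0,0,0,0,0.0]

```text
clock: 11.65
position: [411.5, 62.6, 42.2]
ee_rot: [0.773, -0.635, 0.0, -0.001]
contact_force: [-3.2, 0.7, 6.9]
gripper_width: 11.4
```

```bash
python3 - <<'E'
from h import *
s,R=st()
# plan arc: hinge th from 0 to 1.27; tool y ~ -fixture x, z down
th=np.linspace(0,1.27,30)
x=-200*np.cos(th);z=200*np.sin(th)
dx=np.diff(x);dz=np.diff(z)
print(x.round(1)+200);print(z.round(1))
for a,b in zip(dx,dz): print("[0,%.4f,%.4f]"%(-a/1000,-b/1000),end=" ")
print(R[:,1],np.cos(.199),np.sin(.199))
E
```

```text
t 11.65 p [411.5  62.6  42.2] head_y -168.78 j [ 0.54  0.3  -0.73 -0.   -0.54 -0.35] F [-3.2  0.7  6.9] T [ 0.34  0.83 -0.04] w 11.4
[  0.    0.2   0.8   1.7   3.1   4.8   6.9   9.3  12.1  15.3  18.9  22.8
  27.   31.5  36.4  41.6  47.1  52.9  59.   65.3  71.9  78.8  85.9  93.2
 100.7 108.4 116.2 124.3 132.4 140.7]
[  0.    8.8  17.5  26.2  34.9  43.4  51.9  60.4  68.6  76.8  84.8  92.7
 100.3 107.8 115.1 122.1 128.9 135.5 141.8 147.9 153.6 159.1 164.2 169.1
 173.6 177.8 181.6 185.1 188.2 191. ]
[0,-0.0002,-0.0088] [0,-0.0006,-0.0087] [0,-0.0010,-0.0087] [0,-0.0013,-0.0087] [0,-0.0017,-0.0086] [0,-0.0021,-0.0085] [0,-0.0025,-0.0084] [0,-0.0028,-0.0083] [0,-0.0032,-0.0082] [0,-0.0035,-0.0080] [0,-0.0039,-0.0078] [0,-0.0042,-0.0077] [0,-0.0046,-0.0075] [0,-0.0049,-0.0073] [0,-0.0052,-0.0071] [0,-0.0055,-0.0068] [0,-0.0058,-0.0066] [0,-0.0061,-0.0063] [0,-0.0063,-0.0060] [0,-0.0066,-0.0058] [0,-0.0068,-0.0055] [0,-0.0071,-0.0052] [0,-0.0073,-0.0048] [0,-0.0075,-0.0045] [0,-0.0077,-0.0042] [0,-0.0079,-0.0038] [0,-0.0080,-0.0035] [0,-0.0082,-0.0031] [0,-0.0083,-0.0028] [-0.98088773 -0.19457142 -0.00110608] 0.9802647571056771 0.19768916504590728
```

Gripped: 11.4 mm opening (the 14 mm wing also read 12.8). I'll follow the first third of the arc.

Call:
drive_tool:
  steps:
    - [0,0,-0.004,0,0.0]
    - [0,-0.0002,-0.0048,0,0.0]
    - [0,-0.0006,-0.0087,0,0.0]
    - [0,-0.001,-0.0087,0,0.0]
    - [0,-0.0013,-0.0087,0,0.0]
    - [0,-0.0017,-0.0086,0,0.0]
    - [0,-0.0021,-0.0085,0,0.0]
    - [0,-0.0025,-0.0084,0,0.0]
    - [0,-0.0028,-0.0083,0,0.0]
    - [0,0,0,0,0.0]

```text
clock: 12.65
position: [422.5, 64.7, 110.8]
ee_rot: [0.773, -0.635, -0.001, 0.0]
contact_force: [-3.1, 4.7, -2.8]
gripper_width: 11.9
```

```bash
python3 - <<'E'
from h import *
to([411+12.1*.9803,62.4+12.1*.1977,41+68.6])
im,d=arm.get_image("scene");cv2.imwrite("pics/s7.png",im)
im,d=arm.get_image("wrist");cv2.imwrite("pics/w7.png",im)
E
```

```text
t 12.65 p [422.5  64.7 110.8] head_y -168.82 j [ 0.53  0.19 -0.62 -0.   -0.76 -0.34] F [-3.1  4.7 -2.8] T [1.35 1.34 0.04] w 11.9
tool shift mm [-0.  -0.4  1.2]
```

View pics/s7.png

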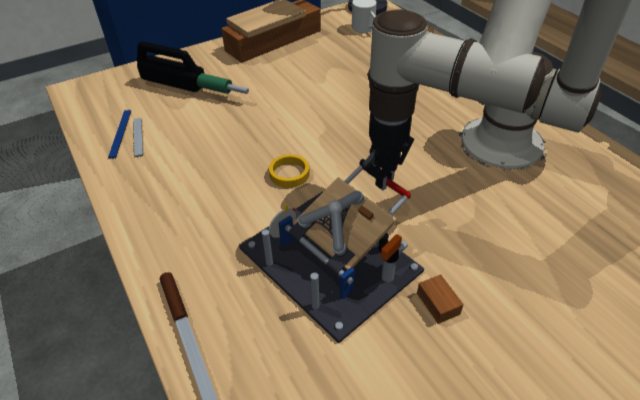

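View pics/w7.png

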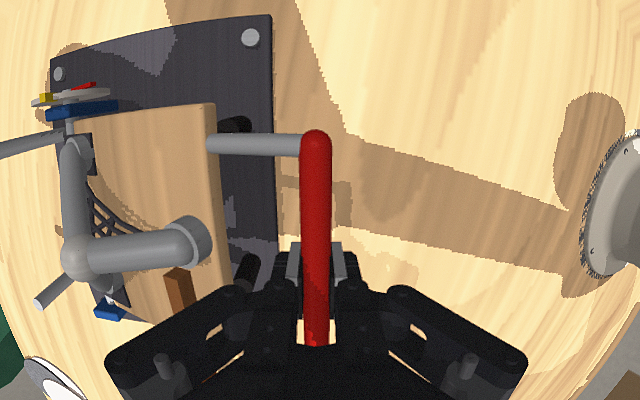

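The scene view shows the flap rising with the bar in the fingers at about (385,180), and the forces are small. I'll continue along the arc.

Call:
drive_tool:
  steps:
    - [0,-0.0032,-0.0082,0,0.0]
    - [0,-0.0035,-0.008,0,0.0]
    - [0,-0.0039,-0.0078,0,0.0]
    - [0,-0.0042,-0.0077,0,0.0]
    - [0,-0.0046,-0.0075,0,0.0]
    - [0,-0.0049,-0.0073,0,0.0]
    - [0,-0.0052,-0.0071,0,0.0]
    - [0,-0.0055,-0.0068,0,0.0]
    - [0,-0.0058,-0.0066,0,0.0]
    - [0,-0.0061,-0.0063,0,0.0]
    - [0,-0.0063,-0.006,0,0.0]
    - [0,-0.0066,-0.0058,0,0.0]
    - [0,0,0,0,0.0]

```text
clock: 14.05
position: [477.0, 75.7, 196.8]
ee_rot: [0.773, -0.635, -0.004, 0.004]
contact_force: [-19.7, 7.4, 14.1]
gripper_width: 11.7
```

```bash
python3 - <<'E'
from h import *
to([411+71.9*.9803,62.4+71.9*.1977,41+153.6])
im,d=arm.get_image("wrist");cv2.imwrite("pics/w8.png",im)
E
```

```text
t 14.05 p [477.   75.7 196.8] head_y -168.82 j [ 0.49  0.18 -0.37 -0.   -1.03 -0.29] F [-19.7   7.4  14.1] T [ 1.9   5.89 -0.01] w 11.7
tool shift mm [-0.1 -4.6  2.1]
```

View pics/w8.png

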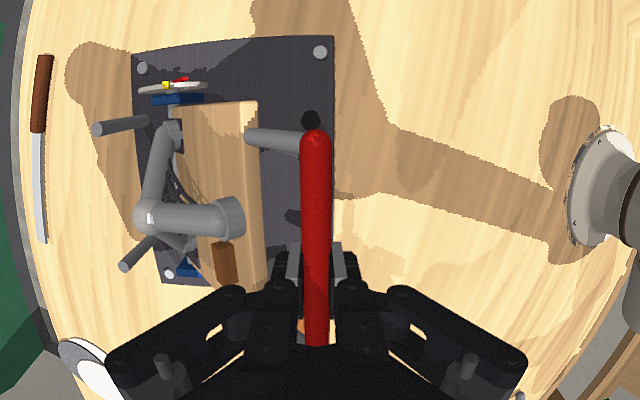

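There is a ~23 N outward radial load, so the commanded arc is ~4 mm tight. I'll ease it outward.

Call:
drive_tool:
  steps:
    - [0,0.0012,-0.0016,0,0.0]
    - [0,0.0012,-0.0016,0,0.0]
    - [0,0,0,0,0.0]

```text
clock: 14.4
position: [478.0, 76.0, 197.9]
ee_rot: [0.773, -0.635, -0.001, 0.001]
contact_force: [-3.7, 5.3, -2.4]
gripper_width: 11.6
```

```bash
python3 - <<'E'
from h import *
st()
im,d=arm.get_image("scene");cv2.imwrite("pics/s8.png",im)
im=im[130:300,220:440];cv2.imwrite("pics/s8c.png",cv2.resize(im,None,fx=3.5,fy=3.5,interpolation=2))
E
```

```text
t 14.4 p [478.   76.  197.9] head_y -168.81 j [ 0.49  0.18 -0.38 -0.   -1.02 -0.3 ] F [-3.7  5.3 -2.4] T [ 1.56  1.7  -0.01] w 11.6
```

View pics/s8c.png

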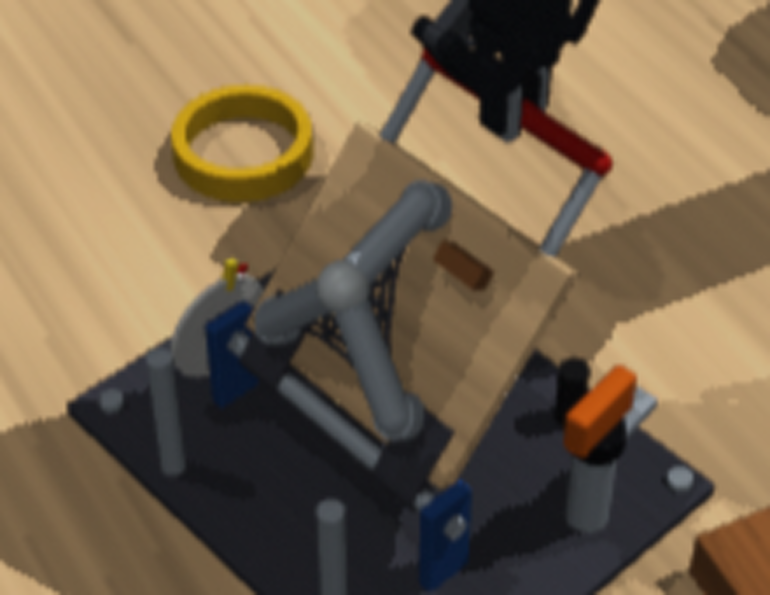

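Load gone. I'll continue by about 0.33 rad, to just short of balance.

Call:
drive_tool:
  steps:
    - [0,-0.0064,-0.0052,0,0.0]
    - [0,-0.0066,-0.0049,0,0.0]
    - [0,-0.0068,-0.0046,0,0.0]
    - [0,-0.007,-0.0043,0,0.0]
    - [0,-0.0072,-0.004,0,0.0]
    - [0,-0.0074,-0.0037,0,0.0]
    - [0,-0.0075,-0.0034,0,0.0]
    - [0,-0.0076,-0.0031,0,0.0]
    - [0,0,0,0,0.0]
    - [0,0,0,0,0.0]

```text
clock: 15.45
position: [535.8, 87.5, 235.0]
ee_rot: [0.773, -0.634, 0.001, -0.001]
contact_force: [-6.8, 6.3, 8.7]
gripper_width: 11.6
```

```bash
python3 - <<'E'
from h import *
s,R=st()
p=s["position"];print("dx",((p-[411.5,62.6,0])[:2]@[.9803,.1977]),"dz",p[2]-42.2)
im,d=arm.get_image("scene");cv2.imwrite("pics/s9.png",im)
im=im[190:250,260:320];cv2.imwrite("pics/s9c.png",cv2.resize(im,None,fx=9,fy=9,interpolation=2))
im,d=arm.get_image("wrist");cv2.imwrite("pics/w9.png",im)
im,d=arm.get_image("top");cv2.imwrite("pics/t9.png",im)
E
```

```text
t 15.45 p [535.8  87.5 235. ] head_y -168.67 j [ 0.46  0.24 -0.19  0.   -1.14 -0.26] F [-6.8  6.3  8.7] T [1.47 2.04 0.26] w 11.6
dx 126.73919088837778 dz 192.80998937095
```

View pics/s9c.png

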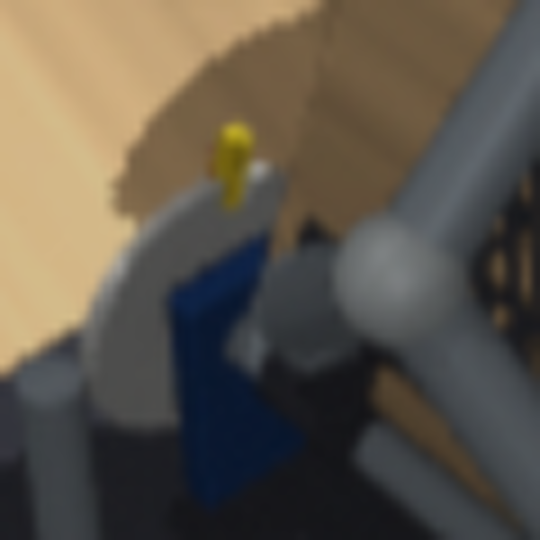

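View pics/w9.png

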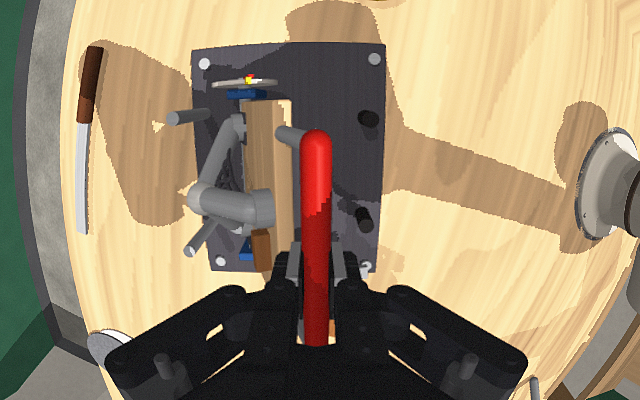

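View pics/s9.png

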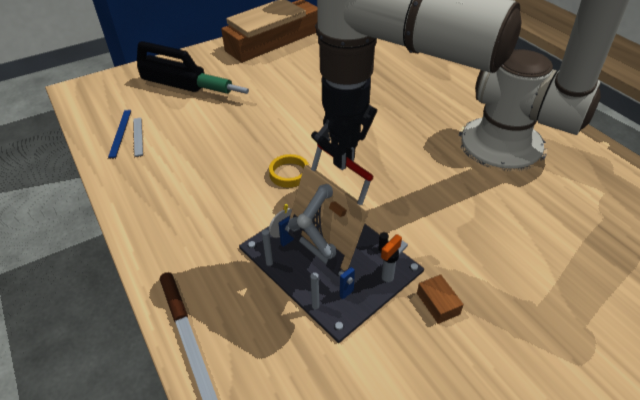

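The wrist view shows pointer (red, ~250,82) and mark (yellow, ~250,78) nearly overlapping. I'll zoom in for a proper angle measurement.

```bash
python3 - <<'E'
import cv2
a=cv2.imread('pics/w9.png')[60:110,200:290];cv2.imwrite('pics/w9c.png',cv2.resize(a,None,fx=8,fy=8,interpolation=2))
a=cv2.imread('pics/t9.png')[90:280,170:410];cv2.imwrite('pics/t9c.png',cv2.resize(a,None,fx=3,fy=3,interpolation=2))
a=cv2.imread('pics/s9.png')[130:210,280:400];cv2.imwrite('pics/s9d.png',cv2.resize(a,None,fx=6,fy=6,interpolation=2))
E
```

```text
(no output)
```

View pics/w9c.png

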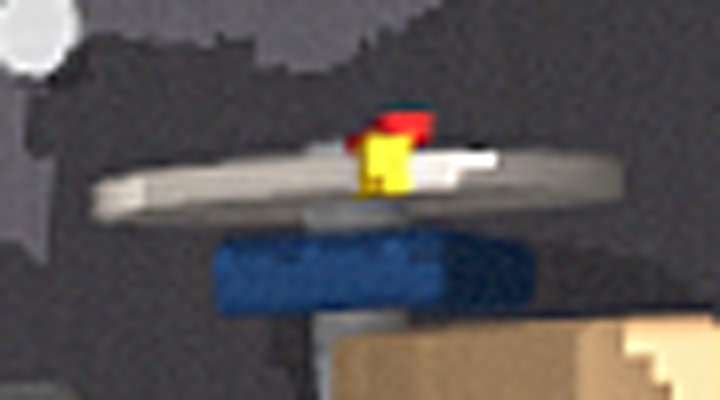

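View pics/t9c.png

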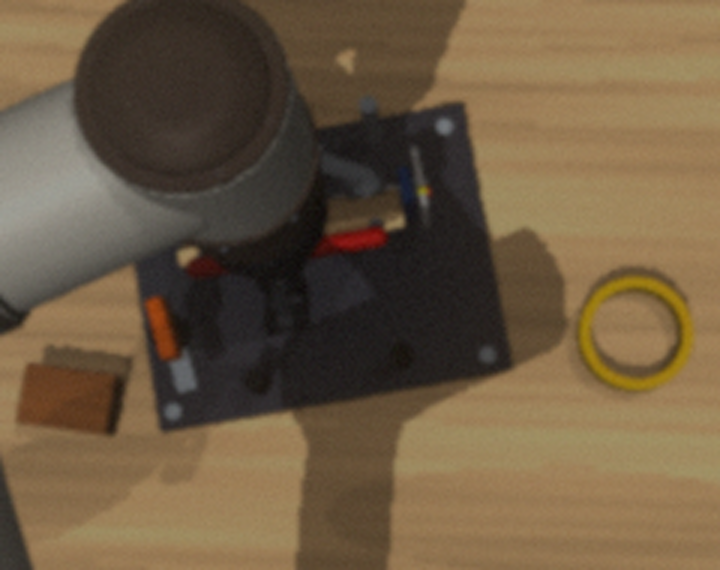

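View pics/s9d.png

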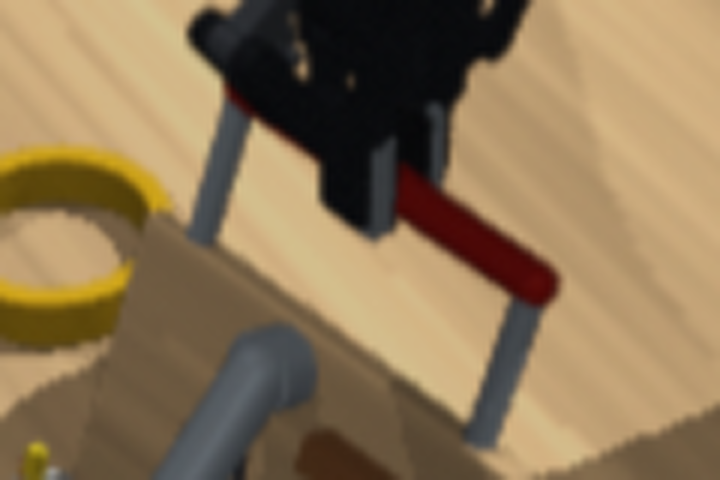

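```bash
cat > ang.py <<'E'
from h import *
yaw=.199;c,s_=np.cos(yaw),np.sin(yaw)
O=np.array([606.7,101.7,0]);Rf=np.array([[c,-s_,0],[s_,c,0],[0,0,1.]])
def fx(o,d): return Rf.T@(o-O),Rf.T@d
def ony(o,d,y):
    o,d=fx(o,d);return o+d*(y-o[1])/d[1]
def barend(im,box):
    m=np.zeros(im.shape[:2],np.uint8);u0,v0,u1,v1=box
    m[v0:v1,u0:u1]=mask(im,"red")[v0:v1,u0:u1]
    # biggest component
    n,l,st_,_=cv2.connectedComponentsWithStats(m);i=1+np.argmax(st_[1:,4]);yy,xx=np.where(l==i)
    P=np.stack([xx,yy],1).astype(np.float32)
    vx,vy,x0,y0=cv2.fitLine(P,2,0,.01,.01).ravel()
    if vx<0:vx,vy=-vx,-vy
    t=(P-[x0,y0])@np.array([vx,vy])
    e=np.array([x0,y0])+np.array([vx,vy])*(t.max()+.5)
    return e,len(P),(vx,vy),P
if __name__=="__main__":
    for n,box in(("scene0",(360,175,420,225)),("s9",(343,150,380,190))):
        im=cv2.imread(f"pics/{n}.png");e,k,v,P=barend(im,box);print(n,e,k,v)
        for y in(63,66): print("  y",y,ony(*ray("scene",*e),y).round(1))
    for n,h in(("scene0",[]),):pass
E
python3 ang.py
python3 - <<'E'
from ang import *
for n in("scene0","top0"):
    print(n)
s,R=st()
# wrist bar -y end, axis, plane y=-65 and plane z
o,d=wray(s,315.5,140);print("wrist -y end on y=-63",ony(o,d,-63).round(1))
for k,(u,v) in {"mark":(200+385/8,60+165/8),"redtip":(200+415/8,60+117/8),"discL":(200+120/8,60+195/8),"discR":(200+620/8,60+170/8)}.items():
    o,d=wray(s,u,v)
    for y in(-105,-110,-115,-120):print(k,y,ony(o,d,y).round(1))
b=s["position"]+R@[0,0,-19];print("grasp pt in fixture",(Rf.T@(b-O)).round(1))
E
```

```text
scene0 [409.77545 216.76555] 264 (np.float32(0.81847715), np.float32(0.5745391))
  y 63 [-204.4   63.    53.4]
  y 66 [-200.    66.    58.9]
s9 [371.51218 178.13683] 148 (np.float32(0.8254367), np.float32(0.56449467))
  y 63 [-76.9  63.  241.1]
  y 66 [-73.5  66.  245.3]
scene0
top0
t 15.6 p [535.6  87.5 235. ] head_y -168.67 j [ 0.46  0.24 -0.19  0.   -1.13 -0.26] F [-6.5  6.2  8.6] T [1.53 1.99 0.24] w 11.3
wrist -y end on y=-63 [-73.4 -63.  256. ]
mark -105 [   8.5 -105.     1. ]
mark -110 [  24.  -110.   -69.7]
mark -115 [  39.5 -115.  -140.4]
mark -120 [  55.  -120.  -211.1]
redtip -105 [ -12.8 -105.    80.8]
redtip -110 [  -1.3 -110.    25.2]
redtip -115 [  10.2 -115.   -30.5]
redtip -120 [  21.7 -120.   -86.2]
discL -105 [  59.9 -105.   -26.1]
discL -110 [  85.1 -110.  -101.9]
discL -115 [ 110.2 -115.  -177.8]
discL -120 [ 135.4 -120.  -253.6]
discR -105 [ -22.9 -105.   -35.8]
discR -110 [ -13.3 -110.  -113.5]
discR -115 [  -3.7 -115.  -191.1]
discR -120 [   5.9 -120.  -268.8]
grasp pt in fixture [-7.26e+01  1.00e-01  2.54e+02]
```

Three estimates agree: bar at fixture x -73.5 (scene), -73.4 (wrist) and -72.6 (grasp point), and scene height 245. So the flap is at about 1.195 rad. It needs about +14 mm in x and +5 mm in z.

Call:
drive_tool:
  steps:
    - [0,-0.003,-0.0013,0,0.0]
    - [0,-0.004,-0.0017,0,0.0]
    - [0,-0.004,-0.0014,0,0.0]
    - [0,-0.0025,-0.0009,0,0.0]
    - [0,0,0,0,0.0]
    - [0,0,0,0,0.0]
    - [0,0,0,0,0.0]

```text
clock: 16.3
position: [549.0, 89.8, 240.2]
ee_rot: [0.773, -0.634, 0.001, -0.002]
contact_force: [-5.0, 3.7, 8.0]
gripper_width: 12.1
```

```bash
cat > fin.py <<'E'
from ang import *
import sys
t=sys.argv[1]
s,R=st()
b=s["position"]+R@[0,0,-19];g=Rf.T@(b-O);print("grasp pt in fixture",g.round(1))
im,d=arm.get_image("scene");cv2.imwrite(f"pics/s{t}.png",im)
im2,d=arm.get_image("wrist");cv2.imwrite(f"pics/w{t}.png",im2)
e,k,v,P=barend(im,(338,145,380,190));p=ony(*ray("scene",*e),66);print(e,k,p.round(1),"th",np.arctan2(p[2]-58.9,-p[0]))
a=cv2.resize(im[190:250,260:320],None,fx=6.5,fy=6.5,interpolation=2)
b=cv2.resize(im2[55:105,200:290],None,fx=390/90,fy=390/90*1.8,interpolation=2)
cv2.imwrite(f"pics/z{t}.png",np.hstack([a,b[:390]]))
E
python3 fin.py 10
```

```text
t 16.3 p [549.   89.8 240.2] head_y -168.75 j [ 0.45  0.26 -0.15  0.   -1.16 -0.26] F [-5.   3.7  8. ] T [ 1.2   1.68 -0.17] w 12.1
grasp pt in fixture [-5.890e+01 -2.000e-01  2.592e+02]
[366.23917 180.09627] 162 [-60.6  66.  248.9] th 1.2619157452190675
```

View pics/z10.png

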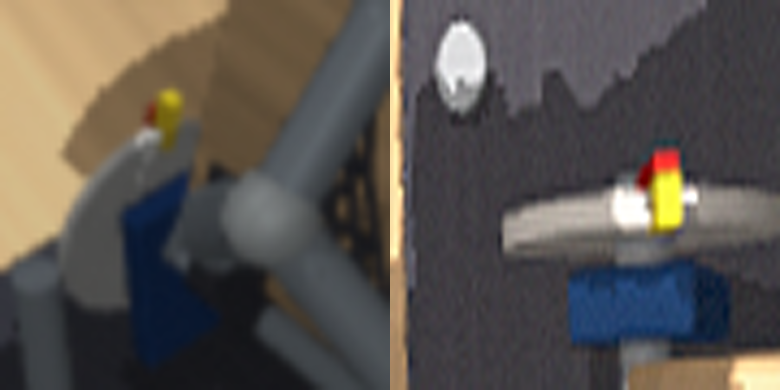

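The flap is at 1.267 rad by grip displacement and 1.262 by the scene camera (target 1.27), with pointer and mark overlapping. I'll hold a moment to confirm it is at rest.

Call:
drive_tool:
  steps:
    - [0,-0.0006,-0.0002,0,0.0]
    - [0,0,0,0,0.0]
    - [0,0,0,0,0.0]
    - [0,0,0,0,0.0]
    - [0,0,0,0,0.0]
    - [0,0,0,0,0.0]
    - [0,0,0,0,0.0]
    - [0,0,0,0,0.0]

```text
clock: 17.2
position: [549.3, 89.9, 240.3]
ee_rot: [0.773, -0.634, 0.001, -0.001]
contact_force: [-5.8, 5.1, 7.8]
gripper_width: 11.7
```

```bash
python3 fin.py 11; python3 -c "
from h import *
print(arm.read_state()['joint_vel'].round(4))"
```

```text
t 17.2 p [549.3  89.9 240.3] head_y -168.76 j [ 0.45  0.26 -0.15  0.   -1.16 -0.26] F [-5.8  5.1  7.8] T [ 1.21  1.87 -0.15] w 11.7
grasp pt in fixture [-5.860e+01 -2.000e-01  2.593e+02]
[365.99448 179.88982] 154 [-60.   66.  249.8] th 1.2662567729246104
[ 0.0007  0.0013 -0.0016  0.0002 -0.0005  0.0006]
```

View pics/s11.png

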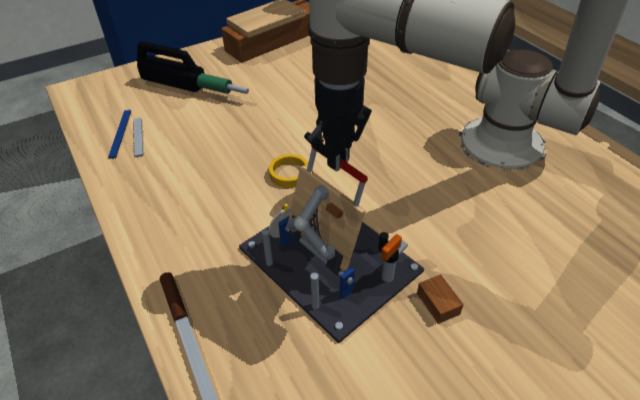

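View pics/w11.png

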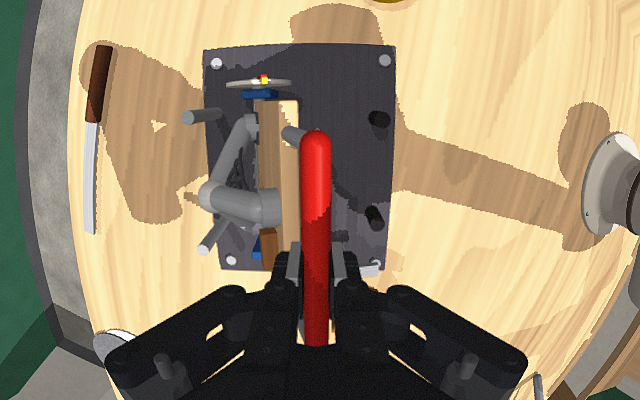

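The flap stands still with the bar between the pads. The pointer is at the mark (264,78), and the tape and block have not moved. I'll hand in.

```bash
python3 -c "
from bench import arm
print(arm.job_done())"
```

```text
the job is handed in; nothing more can be done
None
```

I turned the wing knob clockwise onto its end stop. Then I swung the flap up by its red bar to the balance point and handed in with the bar still held in the fingers, at 17 s of the 58 s allowed.

**Clamp:** the twisting torque rose from 0.86 to 1.25 N m over the last degree, at the predicted stop angle. The camera showed the tongue beside the flap, pointing to -x.

**Flap angle:** the scene camera gave 1.266 rad, and the distance the grip had travelled gave about 1.27 rad; the target is 1.27. Pointer and mark overlap in the wrist view. The scene view of the pointer was too hidden and too oblique to settle it, so I relied on the bar's position.

**At rest:** joint speeds were near zero and the outside force on the tool was about 11 N, mostly along the flap. The tape and block look unmoved in the pictures, though I did not re-measure them.

**What went less smoothly:**
- My first pinch on the knob closed on something wider than the wing, probably the collar under it. I redid it 7 mm higher.
- The lift path ran a few mm tight partway, loading the bar to about 25 N, and I eased it outward.
- The bar slid about 8 mm towards the fingertips during the swing, but it is still between the pads.

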